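# Stand the fallen glaze test tile back in its row

### The job

The blue test tile has been knocked onto its back on the ware board. Using the fingertips only, gently and without picking it up, push its upturned foot over so that the tile stands upright again, then push it forward from behind into the empty place in the row, over the tape with the blue spot, until its toe rests squarely against the front batten. Leave the other tiles and everything else on the bench where they are.

Things in the scene. Friction and masses are not known exactly. Their poses are not given: they have to be found in the camera images.
- blue_tile: Fallen L-shaped clay test tile with blue glaze, rigid, 50 mm wide, 85 to 145 g. Standing: plate 85 high, 6 thick; foot 10 thick, reaching 60 forward of the plate's back. Origin: middle of the lower back edge (heel). Own z runs up the plate, -x from heel to toe. At the start it lies on its plate's back, z level and away from the batten, the foot straight up, its underside facing the batten.
- blue_tile_push (a point): Point on the inner (upper) face of the blue tile's foot, mid-width, 10 mm from the toe's end: tile x -50, z 10 mm. Pushed here towards the batten and then down in an arc about the heel edge, the tile turns over the heel with about 0.5 N and, past some 50 of its 90 degrees, falls onto its foot by itself. Pushed low on the foot it only skids.
- tape: Flat piece of cream masking tape with a blue spot, 42 x 24 mm, stuck on the board in the one empty place of the row. Origin: the point on the board where the middle of the blue tile's heel edge belongs when its toe is at the batten (with 1 mm to spare); -x points square to the batten, from the heel to the toe; y along the row. The tape itself is seen from 11 to 53 mm in front of (-x of) its origin.
- board: Fixed plywood ware board 300 (x) by 460 mm (y), top 18 mm above the bench. Origin: centre of its underside. On its -x edge, nearest the robot, a batten 14 mm wide stands 8 mm above the top, its inner face at board x -136 mm. Five tile places in a row along y, 75 mm apart, so 25 mm is free between tiles; the row's heels are at board x -75 mm.
- glaze_jar: Bystander: closed amber glaze jar, 72 mm in diameter, 95 mm high, standing on the bench left of the board. Origin: centre of its underside.
- cup: Bystander: raw clay cup, 84 mm in diameter, 75 mm high, standing on the bench right of the board. Origin: centre of its underside.
- brush: Bystander: brush 190 mm long lying on the bench left of the board. Origin: under its middle.
- green_tile: Bystander: standing test tile of the same size and shape as the blue one, with pale green glaze, in one of the places of the row with its toe at the batten, loose. Origin: middle of its heel edge; axes as for the blue tile.
- amber_tile: Bystander: standing test tile of the same size and shape as the blue one, with amber glaze, in one of the places of the row with its toe at the batten, loose. Origin: middle of its heel edge; axes as for the blue tile.
- cream_tile: Bystander: standing test tile of the same size and shape as the blue one, with cream glaze, in one of the places of the row with its toe at the batten, loose. Origin: middle of its heel edge; axes as for the blue tile.
- brown_tile: Bystander: standing test tile of the same size and shape as the blue one, with dark brown glaze, in one of the places of the row with its toe at the batten, loose. Origin: middle of its heel edge; axes as for the blue tile.

How it is judged:
At the end, for the whole second after the job is handed in: The blue tile stands upright on its foot on the board (within 0.08 rad), its toe within 6 mm of the batten, square to it within 0.12 rad, within 18 mm sideways of the middle of its place, at rest; the other four tiles stand upright within 8 mm of where they were (angle between each of blue_tile, green_tile, amber_tile, cream_tile, brown_tile's own z axis and vertical below 0.08 rad and height (world z) of blue_tile below 0.022 m and x of blue_tile in the frame of tape between -0.006 and 0.005 m and y of blue_tile in the frame of tape between -0.018 and 0.018 m and angle between the x axis of blue_tile and the x axis of board, either way round below 0.12 rad and linear speed of blue_tile below 0.02 m/s and angular speed of blue_tile below 0.1 rad/s and distance of each of green_tile, amber_tile, cream_tile, brown_tile from where it was at the start of the episode below 0.008 m); the robot touches nothing.
It fails at once if the fingers press or squeeze the blue tile with over 25 N (contact force between the fingers and blue_tile above 25 N).
It fails at once if the blue tile is lifted, carried or thrown: its heel edge comes more than 25 mm off the board (height (world z) of blue_tile above 0.043 m).
It fails at once if a standing tile is knocked over or moved more than 8 mm (distance of any of green_tile, amber_tile, cream_tile, brown_tile from where it was at the start of the episode above 0.008 m or angle between any of green_tile, amber_tile, cream_tile, brown_tile's own z axis and vertical above 0.3 rad).
It fails at once if the jar, the cup or the brush is moved more than 15 mm (distance of any of glaze_jar, cup, brush from where it was at the start of the episode above 0.015 m).
It also fails if it takes over 45 s, if anything falls off the work surface, if the arm or the gripper's body presses on something with over 40 N, if the wrist force passes 120 N, or if a joint passes its speed limit or range.

### The arm

A 7-joint arm with a two-finger parallel gripper is mounted at the origin on the work surface. World frame = base frame: x ahead of the robot, y to its left, z up, the work surface at z = 0. Lengths are in m, angles in rad, forces in N, time in s.
With the tool pointing down it reaches from about 0.35 to 0.9 m from the base axis. Payload 8.1 kg.
Tool frame: the origin (TCP) lies at the centre of the arm's flange, where the gripper is bolted on; the fingertips stand 178 mm ahead of it and the grasp point (between the pads) lies 159 mm ahead of it; z points along the fingers, y is the line along which they close (so a half turn about z gives the same grasp; the last joint's range is limited). The gripper opens to 92 mm and grips with 3 to 60 N. Pads are 19 mm wide; open, the fingers measure 130 mm over their backs; the gripper's body (75 mm by 190 mm) begins 47 mm behind the grasp point.
Start: joints at [-1.29, 0.434, 0.025, 1.573, -0.012, 1.134, -0.075], TCP at [0.234, 0.58, 0.405] pointing down, gripper open.
Joint ranges: [-2.62, 2.62], [-0.44, 2.09], [-1.27, 1.32], [0.08, 2.57], [-1.32, 4.46], [0.12, 2], [-2.74, 2.74]. Speed limits (rad/s): [2.22, 2.22, 3.01, 3.01, 3.14, 3.14, 3.14].

### API

Orientations are given as a rotation vector (axis times angle).
In Python, from cell import arm gives the robot as it stands. The module is installed in compiled form; this text tells all that it offers.
- The arm moves only by the shell command python3 -m inch 'ROWS' [FORCE]. ROWS is text: rows parted by semicolons, each of 5 numbers parted by spaces: the shift along the tool's x, y, z in m, then the turn about the tool's z in rad, then the finger opening in m, from 0 to 0.0918. In form: x y z roll fingers; .... A call has 1 to 5 rows; each row is the pose to reach, as a shift and turn from the pose commanded when the call began, along the tool's axes at that moment; what a row does not reach only later rows make up. A row lasts 1/10 s, in which the tool goes at most 50 mm and 8.59 degrees, less where a joint would pass 70% of its speed; a pose out of reach is approached as far as the arm can. A call with a gripper value outside its range is refused whole. The fingers move at their own pace and stop on an object; FORCE is the grip in N (left out, the last holds). Time passes only in rows, so rows that repeat a pose let the fingers close. It gives the time, the measured TCP pose, the force, the opening and the grip force at its end, in the units of the state.
- arm.observe(): the state, without advancing time (a new reading comes with each control period).
- arm.get_image(name): name is "side" or "top"; returns the picture (480x640x3 uint8, red, green, blue); there is no depth.
- arm.get_calibration(name): a dict with "intrinsics" (3x3 intrinsics, pixels), "pose" (4x4, takes a point from camera to world coordinates). Camera axes: x right, y up, looking along -z (the intrinsics and any distortion apply to the point x, -y, -z); pixel columns grow to the right and rows downward; lengths in m; the calibration is good to about 2 mm. A picture is of the moment at which its call begins. get_calibration takes no time and is no camera call.
- arm.sign_off(): hands the job in; it is judged then, once.
Trained networks look in the newest picture that a camera, given by its name, has taken for a name from the list of things; names that differ only in an ending like _2 or _b are one class to them, and where a whole thing is asked for, a point or a joint stands for the part that bears it (a point fixed in the world has none). Each returns a list of dicts, best first, with "conf" (0 to 1); they miss things now and then, are a little off and sometimes report something else, mostly with a low value. They report only what shows in the picture. A call takes as long as a camera call.
- arm.look_for(camera, query): "point" ([row, column] in pixels, amid what is visible of it).
- arm.silhouettes(camera, query): "region" (480x640 bool, what is visible of it) and "point" ([row, column] in pixels, amid what is visible of it).
- arm.place_of(camera, query): "point" ([row, column] in pixels: a listed point, or the origin of a listed thing).
The state is a dict: "clock": time; "joints": joint angles; "dq": joint speeds; "joint_efforts": joint torques, N m; "position": TCP position; "ee_rot": TCP orientation; "force": force on the tool from outside, world axes, zero at the start; "ft_torque": the same for the moment, N m; "width": opening from 0.0 (shut) to 1.0 (fully open); "gripper_force": force on a finger pad.
Only numpy, scipy, OpenCV 4.12 (cv2) and the standard library are available. Lean on these libraries where they do the work, as an engineer would, in place of code of your own. Each camera call takes 0.05 s, during which the arm holds its last target. There are 200 camera calls.

## Working session

There is one attempt and no reset: what is moved stays moved. The work goes in short steps, Python scripts to look and compute and a shell command to move; the robot and the scene stay as the last step left them, time stands still between calls to the robot, and variables do not carry over. Pictures are saved under pics/ and viewed, at most 10 in all, crops included, and the job is handed in when it is done.

```bash
mkdir -p pics; cat > h.py <<'E'
import numpy as np, cv2
from scipy.spatial.transform import Rotation as R
from cell import arm
def ray(cam,pt):
    c=arm.get_calibration(cam);K=np.array(c["intrinsics"]);T=np.array(c["pose"])
    d=np.linalg.inv(K)@[pt[1],pt[0],1.]
    return T[:3,3],T[:3,:3]@[d[0],-d[1],-d[2]]
def onz(cam,pt,z):
    o,d=ray(cam,pt);return o+d*(z-o[2])/d[2]
def tri(p1,c1,p2,c2):
    o1,d1=ray(c1,p1);o2,d2=ray(c2,p2)
    d1=d1/np.linalg.norm(d1);d2=d2/np.linalg.norm(d2)
    s=np.linalg.lstsq(np.c_[d1,-d2],o2-o1,rcond=None)[0]
    a,b=o1+s[0]*d1,o2+s[1]*d2
    return (a+b)/2,np.linalg.norm(a-b)
def save(cam,name):
    cv2.imwrite("pics/"+name,arm.get_image(cam)[:,:,::-1])
E
python3 - <<'E'
from h import *
np.set_printoptions(precision=4,suppress=True)
save("top","t0.png");save("side","s0.png")
for c in("top","side"):
    print(c,np.array(arm.get_calibration(c)["pose"])[:3,3])
    for q,z in(("tape",.018),("blue_tile",.018),("blue_tile_push",.068),("green_tile",.018),("amber_tile",.018),("cream_tile",.018),("brown_tile",.018),("board",0),("glaze_jar",0),("cup",0),("brush",0)):
        for r in arm.place_of(c,q)[:2]: print(q,np.round(r["point"]),round(r["conf"],2),onz(c,r["point"],z))
s=arm.observe();print(s)
print(R.from_rotvec(s["ee_rot"]).as_matrix())
E
```

```text
top [ 0.48   -0.0362  1.3141]
tape [231. 314.] 0.7 [ 0.5328 -0.0218  0.018 ]
blue_tile [235. 249.] 0.72 [0.52   0.1268 0.018 ]
blue_tile [187. 307.] 0.64 [ 0.6328 -0.0039  0.018 ]
blue_tile_push [182. 308.] 0.59 [ 0.6396 -0.0066  0.068 ]
green_tile [229. 346.] 0.88 [ 0.5385 -0.0956  0.018 ]
amber_tile [224. 380.] 0.9 [ 0.5523 -0.1724  0.018 ]
cream_tile [237. 246.] 0.8 [0.515  0.1331 0.018 ]
brown_tile [231. 280.] 0.83 [0.5299 0.0576 0.018 ]
board [198. 312.] 0.85 [ 0.6104 -0.0146  0.    ]
glaze_jar [268. 131.] 0.91 [0.4368 0.4007 0.    ]
glaze_jar [191. 311.] 0.2 [ 0.6276 -0.0118  0.    ]
cup [218. 494.] 0.68 [ 0.574  -0.4397  0.    ]
brush [199. 137.] 0.62 [0.5986 0.3929 0.    ]
brush [186. 306.] 0.62 [ 0.6384 -0.0008  0.    ]
side [ 0.4538 -0.8897  0.8954]
tape [256. 323.] 0.66 [ 0.5444 -0.0247  0.018 ]
blue_tile [252. 356.] 0.77 [ 0.6307 -0.0172  0.018 ]
blue_tile_push [232. 365.] 0.97 [0.6534 0.0027 0.068 ]
blue_tile_push [413. 349.] 0.27 [ 0.5534 -0.4732  0.068 ]
green_tile [278. 325.] 0.77 [ 0.5426 -0.1027  0.018 ]
green_tile [168. 329.] 0.51 [0.5966 0.3588 0.018 ]
amber_tile 
[... 225 characters left out ...]
434 0.3858 0.    ]
cup [413. 352.] 0.72 [ 0.5682 -0.4394  0.    ]
brush [169. 328.] 0.58 [ 0.5946  0.3797 -0.    ]
{'clock': 1.2, 'joints': array([-1.2896,  0.4345,  0.025 ,  1.5732, -0.0116,  1.134 , -0.0751]), 'dq': array([-0.0004,  0.    ,  0.0005,  0.0012, -0.0015, -0.0018,  0.0005]), 'joint_efforts': array([  0.0012, -66.7674,   0.9842, -31.4826,  -0.0609,   0.0322,
         0.    ]), 'position': array([0.234 , 0.5795, 0.4047]), 'ee_rot': array([0.5994, 3.0839, 0.    ]), 'force': array([0.8877, 0.3209, 0.0351]), 'ft_torque': array([0.0231, 0.0011, 0.039 ]), 'gripper_force': 0.0, 'width': 0.999449001048503}
[[-0.9272  0.3746  0.    ]
 [ 0.3746  0.9272  0.    ]
 [ 0.      0.     -1.    ]]
```

```bash
python3 - <<'E'
import cv2
t=cv2.imread("pics/t0.png")[140:280,220:410];s=cv2.imread("pics/s0.png")[180:330,270:430]
cv2.imwrite("pics/t0c.png",cv2.resize(t,None,fx=4,fy=4,interpolation=2));cv2.imwrite("pics/s0c.png",cv2.resize(s,None,fx=4,fy=4,interpolation=2))
E
```

```text
(no output)
```

View pics/t0c.png

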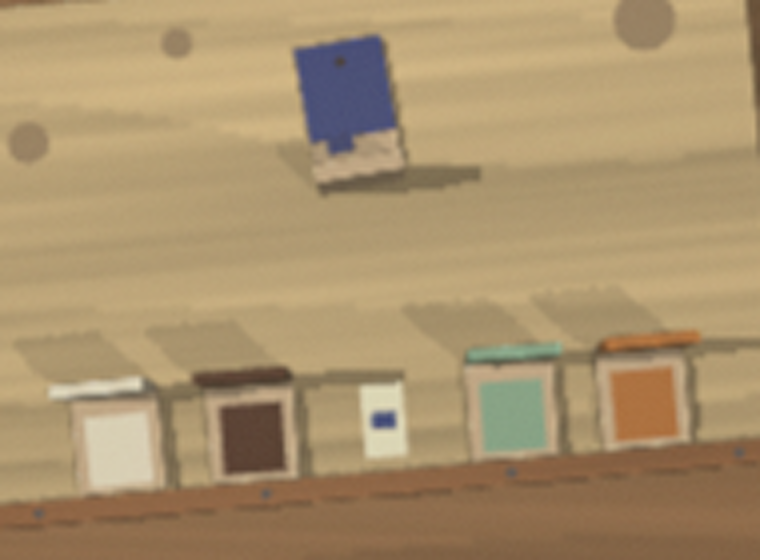

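View pics/s0c.png

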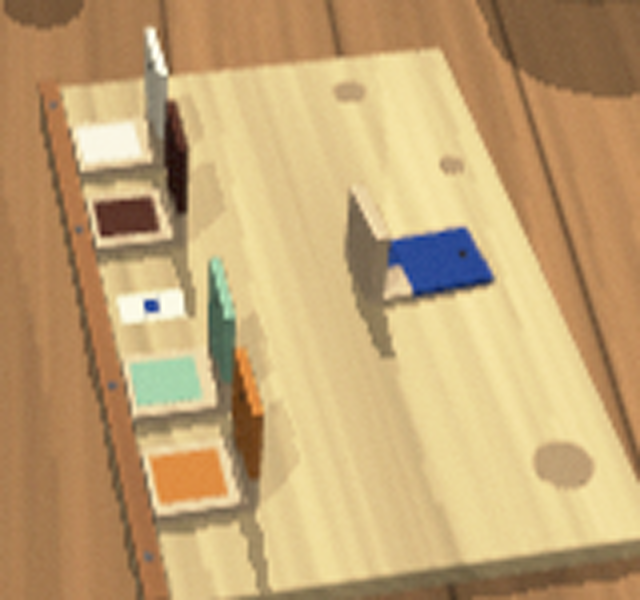

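The top view shows the blue tile lying with its foot up: toe end near crop (360,150) and plate end near (340,42), which is image (310,178) and (305,150). The empty place is between brown and green, with the tape at crop (384,420). The side view confirms this. Now the geometry.

```bash
cat > m.py <<'E'
from h import *
np.set_printoptions(precision=4,suppress=True)
T=lambda x,y:(140+(y+.5)/4-.5,220+(x+.5)/4-.5)
S=lambda x,y:(180+(y+.5)/4-.5,270+(x+.5)/4-.5)
E
python3 - <<'E'
from m import *
for n,p,z in(("batten in top edge",[(0,505),(760,440)],.026),("amber/cream heel top edges back",[(50,390),(140,380),(600,342),(698,332)],.103),
  ("plate end",[(295,47),(382,36)],.024),("foot side at toe",[(313,148),(400,128)],.078),("foot underside base",[(320,185),(405,170)],.018),("tape",[(362,383),(403,383),(362,458),(406,457)],.018)):
    print(n,*[onz("top",T(*q),z) for q in p])
for n,p,z in(("plate end",[(465,230),(492,277)],.024),("toe end underside",[(347,188),(382,240)],.078),("foot base under",[(350,262),(384,300)],.018),("tape",[(118,295),(183,290),(122,322),(187,315)],.018),
  ("batten in",[(65,140),(170,600)],.026)):
    print("side",n,*[onz("side",S(*q),z) for q in p])
for q in("tape","blue_tile_push","cream_tile","amber_tile","blue_tile"):
    a=arm.place_of("top",q);b=arm.place_of("side",q)
    i=1 if q=="blue_tile" else 0
    if a and b: print(q,*tri(a[min(i,len(a)-1)]["point"],"top",b[0]["point"],"side"))
E
```

```text
batten in top edge [0.4478 0.1911 0.026 ] [ 0.4953 -0.2405  0.026 ]
amber/cream heel top edges back [0.5119 0.1526 0.103 ] [0.5184 0.1045 0.103 ] [ 0.5448 -0.1415  0.103 ] [ 0.5515 -0.194   0.103 ]
plate end [0.7143 0.0302 0.024 ] [ 0.7219 -0.0195  0.024 ]
foot side at toe [0.649  0.0161 0.078 ] [ 0.6612 -0.0314  0.078 ]
foot underside base [0.6359 0.0141 0.018 ] [ 0.6458 -0.0346  0.018 ]
tape [ 0.5225 -0.0129  0.018 ] [ 0.5231 -0.0364  0.018 ] [ 0.4795 -0.014   0.018 ] [ 0.4807 -0.0392  0.018 ]
side plate end [0.716  0.0279 0.024 ] [ 0.7255 -0.0171  0.024 ]
side toe end underside [0.6317 0.014  0.078 ] [ 0.6469 -0.0349  0.078 ]
side foot base under [0.6371 0.0083 0.018 ] [ 0.6541 -0.0278  0.018 ]
side tape [ 0.4845 -0.0132  0.018 ] [ 0.5264 -0.0111  0.018 ] [ 0.486  -0.0373  0.018 ] [ 0.5273 -0.0336  0.018 ]
side batten in [0.4547 0.1321 0.026 ] [ 0.5017 -0.2573  0.026 ]
tape [ 0.5387 -0.0221  0.0155] 0.011737831342279834
blue_tile_push [ 0.6448 -0.0075  0.0773] 0.012651479561701488
cream_tile [0.5213 0.1334 0.0132] 0.012321531243980525
amber_tile [ 0.5517 -0.1717  0.0252] 0.00045868313751700005
blue_tile [ 0.634  -0.0035  0.0042] 0.0009469307944901968
```

Yaw estimates: board about 0.113 rad, tile about 0.2 rad. The tile's heel is near (0.636, -0.010), already in line with its place sideways. The heel target sits at 0.529 along the board normal. I'll move above the tile.

```bash
python3 -m inch '-0.04 -0.025 0 0 0.01; -0.08 -0.05 0 0 0.01; -0.12 -0.074 0 0 0.01; -0.16 -0.098 0 0 0.01; -0.2 -0.122 0 0 0.01' 10
python3 -m inch '-0.04 -0.025 0 0 0.01; -0.08 -0.05 0 0 0.01; -0.12 -0.074 0 0 0.01; -0.16 -0.098 0 0 0.01; -0.2 -0.122 0 0 0.01'
python3 -m inch '-0.044 -0.027 0 -0.12 0.01; -0.088 -0.054 0 -0.24 0.01; -0.132 -0.081 0 -0.36 0.01; -0.176 -0.108 0 -0.48 0.01; -0.22 -0.135 0 -0.585 0.01'
python3 -m inch '0 0 0 0 0.01; 0 0 0 0 0.01'
python3 - <<'E'
from m import *
s=arm.observe();print(s["clock"],s["position"],R.from_rotvec(s["ee_rot"]).as_matrix(),s["joints"],s["width"],s["force"])
save("side","s1.png")
E
```

```text
clock: 2.2
position: [0.3747, 0.3899, 0.405]
ee_rot: [0.599, 3.084, 0.001]
force: [1.2, 0.9, 0.4]
width: 0.614
gripper_force: 0.0
clock: 2.7
position: [0.5144, 0.2018, 0.4051]
ee_rot: [0.599, 3.084, 0.001]
force: [1.1, 1.8, -0.7]
width: 0.18
gripper_force: 0.0
clock: 3.2
position: [0.6631, 0.0007, 0.4048]
ee_rot: [-0.323, 3.125, 0.0]
force: [0.8, 0.9, -0.4]
width: 0.11
gripper_force: 0.0
clock: 3.4
position: [0.6626, 0.0006, 0.4042]
ee_rot: [0.31, -3.126, 0.0]
force: [0.1, 0.9, 0.2]
width: 0.113
gripper_force: 0.0
3.4 [0.6626 0.0006 0.4042] [[-0.9805 -0.1963 -0.0005]
 [-0.1963  0.9805 -0.0003]
 [ 0.0005 -0.0002 -1.    ]] [-0.1731  0.497   0.1422  1.4795 -0.0732  1.1708  1.749 ] 0.11266523431165669 [0.1497 0.8985 0.1644]
```

```bash
python3 -m inch '-0.008 -0.004 0.03 0 0.01; -0.008 -0.004 0.06 0 0.01; -0.008 -0.004 0.09 0 0.01; -0.008 -0.004 0.12 0 0.01; -0.008 -0.004 0.12 0 0.01'
python3 - <<'E'
from m import *
s=arm.observe();print(s["clock"],s["position"])
save("side","s2.png")
cv2.imwrite("pics/s2c.png",cv2.resize(cv2.imread("pics/s2.png")[150:300,290:450],None,fx=4,fy=4,interpolation=2))
c=arm.get_calibration("side");K=np.array(c["intrinsics"]);P=np.array(c["pose"])
def pr(p):
    q=P[:3,:3].T@(np.array(p)-P[:3,3]);u=K@[q[0],-q[1],-q[2]];u=u/u[2];return (u[0]-290+.5)*4,(u[1]-150+.5)*4
d=np.array([.98,.199,0]);e=np.array([-.199,.98,0])
t=s["position"]-[0,0,.178]
print("tip front corners",[pr(t-d*.0095+e*k) for k in(.024,-.024)])
h=np.array([.636,-.010,.018])
print("pred inner toe",[pr(h+d*.010+e*k+[0,0,.06]) for k in(.025,-.025)],"plate end",[pr(h+d*.085+e*k+[0,0,.006]) for k in(.025,-.025)])
E
```

```text
clock: 3.95
position: [0.6687, 0.0024, 0.2808]
ee_rot: [0.319, -3.118, -0.002]
force: [-0.1, -0.1, 0.5]
width: 0.113
gripper_force: 0.0
3.95 [0.6687 0.0024 0.2808]
tip front corners [(np.float64(304.11658995159314), np.float64(267.1117304159229)), (np.float64(330.8120994521919), np.float64(316.4864098935377))]
pred inner toe [(np.float64(281.2495651397801), np.float64(305.3593469560469)), (np.float64(308.1768188353635), np.float64(357.53997556549473))] plate end [(np.float64(382.0622013270556), np.float64(346.9516339442613)), (np.float64(410.7047277679585), np.float64(398.10879216015087))]
```

View pics/s2c.png

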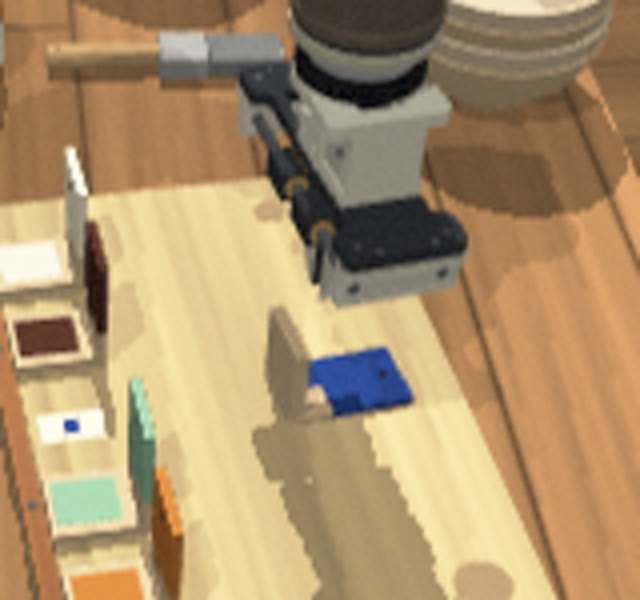

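```bash
python3 -m inch '0 -0.005 0.015 0 0.01; 0 -0.005 0.03 0 0.01; 0 -0.005 0.038 0 0.01; 0 -0.005 0.038 0 0.01'; python3 -m inch '0.005 0 0 0 0.01; 0.008 0 0 0 0.01; 0.011 0 0 0 0.01;0.014 0 0 0 0.01; 0.017 0 0 0 0.01'
```

```text
clock: 4.4
position: [0.6713, -0.0047, 0.2454]
ee_rot: [0.315, -3.124, -0.0]
force: [0.3, -0.1, 0.5]
width: 0.103
gripper_force: 0.0
clock: 4.9
position: [0.655, -0.0082, 0.2472]
ee_rot: [-0.315, 3.125, 0.0]
force: [2.0, 0.1, 1.5]
width: 0.109
gripper_force: 0.3
```

```bash
python3 -m inch '0.003 0 0.001 0 0.01; 0.006 0 0.001 0 0.01; 0.009 0 0.001 0 0.01;0.012 0 0.002 0 0.01; 0.015 0 0.002 0 0.01'; python3 - <<'E'
from m import *
save("side","s3.png")
cv2.imwrite("pics/s3c.png",cv2.resize(cv2.imread("pics/s3.png")[190:290,320:420],None,fx=5,fy=5,interpolation=2))
E
```

```text
clock: 5.4
position: [0.6401, -0.0112, 0.2445]
ee_rot: [0.315, -3.125, -0.0]
force: [-0.1, -0.4, -0.6]
width: 0.109
gripper_force: 0.1
```

View pics/s3c.png

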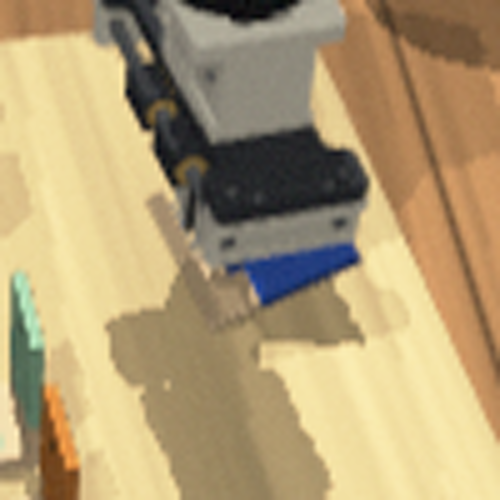

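The picture shows the tile tilting about its heel as planned: the plate end is raised at crop (355,255). I'll continue the arc.

```bash
python3 -m inch '0.003 0 0 0 0.01; 0.006 0 0.001 0 0.01; 0.009 0 0.002 0 0.01;0.012 0 0.003 0 0.01; 0.015 0 0.004 0 0.01'; python3 -m inch '0.003 0 0.001 0 0.01; 0.006 0 0.003 0 0.01; 0.009 0 0.005 0 0.01;0.012 0 0.008 0 0.01; 0.012 0 0.008 0 0.01'; python3 - <<'E'
from m import *
save("side","s4.png")
cv2.imwrite("pics/s4c.png",cv2.resize(cv2.imread("pics/s4.png")[190:290,310:410],None,fx=5,fy=5,interpolation=2))
E
```

```text
clock: 5.95
position: [0.6254, -0.0142, 0.2406]
ee_rot: [0.315, -3.126, -0.0]
force: [-1.1, 0.2, -0.1]
width: 0.11
gripper_force: 0.1
clock: 6.45
position: [0.6134, -0.0167, 0.2322]
ee_rot: [0.315, -3.125, -0.0]
force: [0.1, -0.3, 0.3]
width: 0.109
gripper_force: 0.0
```

View pics/s4c.png

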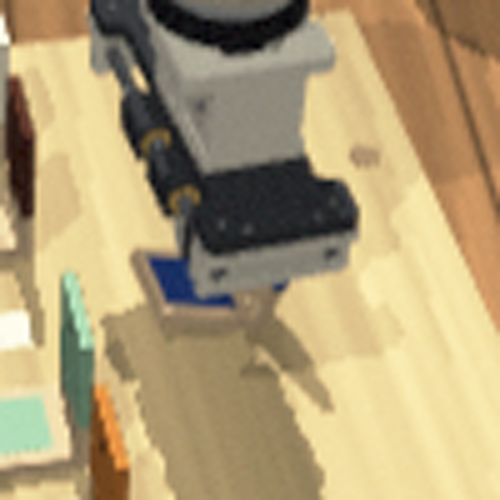

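The foot is well past the tipping point. One small further arc step, then straight up.

```bash
python3 -m inch '0.003 0 0.002 0 0.01; 0.005 0 0.005 0 0.01; 0.006 0 0.008 0 0.01; 0.006 0 0.008 0 0.01; 0.006 0 0.008 0 0.01'; python3 -m inch '0 0 -0.03 0 0.01; 0 0 -0.07 0 0.01; 0 0 -0.11 0 0.01; 0 0 -0.15 0 0.01; 0 0 -0.15 0 0.01';  python3 -m inch '-0.04 0 0 0 0.01; -0.08 0 0 0 0.01; -0.12 0 0 0 0.01; -0.12 0 0 0 0.01'; python3 - <<'E'
from m import *
save("side","s5.png");save("top","t5.png")
t=cv2.imread("pics/t5.png")[150:250,260:380];s=cv2.imread("pics/s5.png")[190:290,290:410]
cv2.imwrite("pics/5c.png",cv2.resize(np.hstack([t,s]),None,fx=3.3,fy=3.3,interpolation=2))
for c in("top","side"):
    for q in("blue_tile","tape"):
        for r in arm.place_of(c,q)[:2]: print(c,q,np.round(r["point"]),round(r["conf"],2),onz(c,r["point"],.018))
E
```

```text
clock: 7.0
position: [0.6081, -0.0178, 0.2246]
ee_rot: [0.315, -3.126, -0.0]
force: [-1.0, 0.2, -0.6]
width: 0.111
gripper_force: 0.0
clock: 7.5
position: [0.6097, -0.018, 0.3809]
ee_rot: [-0.314, 3.116, -0.001]
force: [0.9, -0.6, -0.2]
width: 0.114
gripper_force: 0.0
clock: 7.9
position: [0.7289, 0.0083, 0.3724]
ee_rot: [-0.319, 3.125, 0.001]
force: [-1.2, -0.4, 0.4]
width: 0.109
gripper_force: 0.0
side blue_tile [248. 359.] 0.86 [ 0.6396 -0.0038  0.018 ]
side tape [256. 320.] 0.59 [ 0.5364 -0.0246  0.018 ]
side tape [249. 356.] 0.51 [ 0.6324 -0.0045  0.018 ]
```

View pics/5c.png

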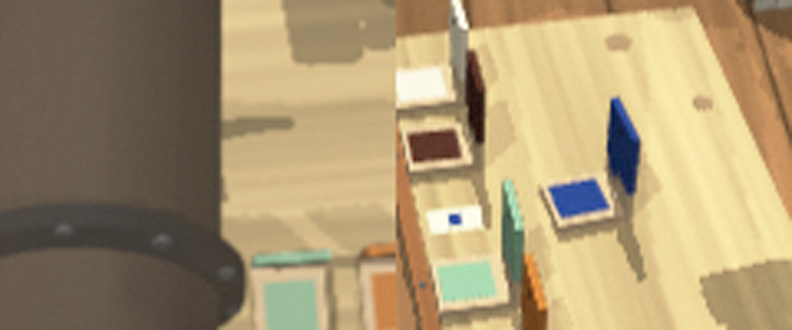

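The tile stands: plate at crop (622,145), foot at (578,200), with the toe facing the batten. Now measure its pose.

```bash
python3 - <<'E'
from m import *
f=lambda x,y:((y+.5)/3.3-.5+190,(x-396+.5)/3.3-.5+290)
for n,p,z in(("toe top",[(541,183),(558,228)],.028),("plate top back",[(620,100),(638,136)],.103),("plate top front",[(612,98),(630,137)],.103),("green toe",[(430,260),(440,305)],.028)):
    a=[onz("side",f(*q),z) for q in p];print(n,*a,"mid",(a[0]+a[1])/2,"yaw",-np.arctan2((a[0]-a[1])[0],(a[0]-a[1])[1]))
s=arm.observe();print(s["clock"],s["position"])
E
```

```text
toe top [0.5742 0.0017 0.028 ] [ 0.5823 -0.048   0.028 ] mid [ 0.5783 -0.0232  0.028 ] yaw 0.1610177223897177
plate top back [0.6325 0.011  0.103 ] [ 0.6403 -0.0299  0.103 ] mid [ 0.6364 -0.0095  0.103 ] yaw 0.18935434526055872
plate top front [0.6267 0.0137 0.103 ] [ 0.6342 -0.0307  0.103 ] mid [ 0.6305 -0.0085  0.103 ] yaw 0.1684627381836806
green toe [ 0.4838 -0.0753  0.028 ] [ 0.4889 -0.1202  0.028 ] mid [ 0.4864 -0.0978  0.028 ] yaw 0.11340532708140116
8.2 [0.725  0.0057 0.375 ]
```

```bash
python3 -m inch '0.02 0 0.02 0.03 0.01; 0.044 -0.0015 0.06 0.085 0.01; 0.046 -0.0015 0.09 0.085 0.01; 0.046 -0.0015 0.12 0.085 0.01; 0.046 -0.0015 0.148 0.085 0.01';python3 -m inch '0 0 0 0 0.01; 0 0 0 0 0.01'; python3 - <<'E'
from m import *
s=arm.observe();p=s["position"];print(p,p[:2]@[.9936,.1128]-.0095,p[:2]@[-.1128,.9936]);print(R.from_rotvec(s["ee_rot"]).as_matrix()[0])
E
```

```text
clock: 8.7
position: [0.68, -0.0048, 0.2264]
ee_rot: [-0.182, 3.136, 0.0]
force: [0.1, 1.0, 0.9]
width: 0.108
gripper_force: 0.0
clock: 8.9
position: [0.6808, -0.0047, 0.2276]
ee_rot: [0.182, -3.136, 0.0]
force: [0.5, -0.8, 0.8]
width: 0.108
gripper_force: 0.0
[ 0.6808 -0.0047  0.2276] 0.6663688708641465 -0.0814544021159249
[-0.9933 -0.1156 -0.    ]
```

```bash
python3 -m inch '0.008 0 0.002 0 0.01; 0.016 0 0.003 0 0.01; 0.022 0 0.003 0 0.01; 0.026 0 0.003 0 0.01; 0.030 0 0.003 0 0.01'; for i in 1 2 3 4; do python3 -m inch '0.004 0 0 0 0.01; 0.008 0 0 0 0.01; 0.012 0 0 0 0.01; 0.016 0 0 0 0.01; 0.020 0 0 0 0.01' | grep -E "clock|pos|force"; done
python3 - <<'E'
from m import *
s=arm.observe();p=s["position"];print(p,p[:2]@[.9936,.1128]-.0095,p[:2]@[-.1128,.9936])
save("side","s6.png");save("top","t6.png")
t=cv2.imread("pics/t6.png")[180:280,250:350];s=cv2.imread("pics/s6.png")[200:300,290:390]
cv2.imwrite("pics/6c.png",cv2.resize(np.hstack([t,s]),None,fx=4,fy=4,interpolation=2))
E
```

```text
clock: 9.4
position: [0.6508, -0.008, 0.2242]
ee_rot: [-0.182, 3.136, 0.0]
force: [-0.2, 0.8, -0.1]
width: 0.11
gripper_force: 0.0
clock: 9.9
position: [0.6311, -0.0102, 0.2238]
force: [0.3, -0.5, -0.3]
gripper_force: 0.4
clock: 10.4
position: [0.6111, -0.0126, 0.2237]
force: [0.9, -0.2, 0.8]
gripper_force: 0.5
clock: 10.9
position: [0.5912, -0.0149, 0.2237]
force: [1.2, -0.2, 0.2]
gripper_force: 0.5
clock: 11.4
position: [0.5713, -0.0172, 0.2237]
force: [0.3, -0.5, 0.4]
gripper_force: 0.4
[ 0.5713 -0.0172  0.2237] 0.5562103498941048 -0.08158192760612465
```

View pics/6c.png

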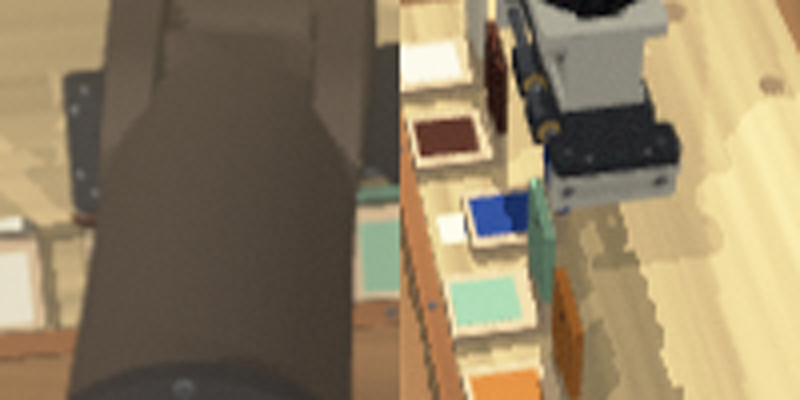

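The blue foot enters the gap, square and centred (crop (500,220)). Next: toe distance relative to the green tile's toe.

```bash
python3 - <<'E'
from m import *
f=lambda x,y:((y+.5)/4-.5+200,(x-400+.5)/4-.5+290)
n=np.array([.9936,.1128,0]);e=np.array([-.1128,.9936,0])
for k,p in(("blue",[(464,200),(478,248)]),("green",[(447,283),(460,333)]),("brown",[(404,121),(415,166)])):
    a=[onz("side",f(*q),.028) for q in p];print(k,[(q@n,q@e) for q in a])
a=onz("side",f(429,150),.026);print(a@n)
E
```

```text
blue [(np.float64(0.4969304400366368), np.float64(-0.06712738767315694)), (np.float64(0.49836260527691545), np.float64(-0.11048803292765427))]
green [(np.float64(0.47460995749863377), np.float64(-0.13640884500773365)), (np.float64(0.47567061440786224), np.float64(-0.17772439507288065))]
brown [(np.float64(0.47018769512073905), np.float64(0.013500160149031812)), (np.float64(0.47089157574698176), np.float64(-0.03070662462662958))]
0.4824939285092536
```

```bash
python3 -m inch '0.004 0 0 0 0.01; 0.008 0 0 0 0.01; 0.012 0 0 0 0.01; 0.016 0 0 0 0.01; 0.018 0 0 0 0.01'; python3 - <<'E'
from m import *
s=arm.observe();p=s["position"];print(p,p[:2]@[.9936,.1128]-.0095,p[:2]@[-.1128,.9936])
save("side","s7.png")
cv2.imwrite("pics/7c.png",cv2.resize(cv2.imread("pics/s7.png")[205:305,280:380],None,fx=6,fy=6,interpolation=2))
E
```

```text
clock: 12.0
position: [0.5532, -0.0194, 0.2237]
ee_rot: [0.182, -3.136, -0.0]
force: [-0.3, 0.0, -0.4]
width: 0.108
gripper_force: 0.2
[ 0.5532 -0.0194  0.2237] 0.5380159952455105 -0.08165097324892315
```

View pics/7c.png

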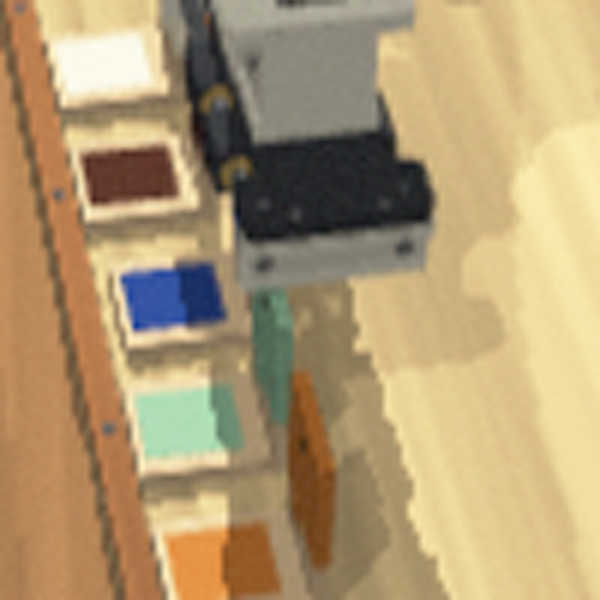

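Blue toe at crop (112,270) against about x=97 on the neighbours' toe line, so roughly 6 mm remain. I'll push 6 mm slowly, watching force.

```bash
python3 -m inch '0.002 0 0 0 0.01; 0.004 0 0 0 0.01; 0.006 0 0 0 0.01; 0.006 0 0 0 0.01';  python3 -m inch '0.0005 0 0 0 0.01; 0.001 0 0 0 0.01; 0.001 0 0 0 0.01'; python3 - <<'E'
from m import *
s=arm.observe();p=s["position"];print(p,p[:2]@[.9936,.1128]-.0095,s["force"],s["gripper_force"])
save("side","s8.png")
cv2.imwrite("pics/8c.png",cv2.resize(cv2.imread("pics/s8.png")[225:305,285:345],None,fx=7.5,fy=7.5,interpolation=2))
E
```

```text
clock: 12.45
position: [0.5475, -0.02, 0.2237]
ee_rot: [0.182, -3.136, -0.0]
force: [0.9, -0.4, -0.8]
width: 0.109
gripper_force: 0.0
clock: 12.75
position: [0.5468, -0.0201, 0.2237]
ee_rot: [0.182, -3.136, -0.0]
force: [1.3, -0.2, 0.7]
width: 0.115
gripper_force: 0.1
[ 0.5468 -0.0201  0.2237] 0.5315258925978447 [ 1.2785 -0.1722  0.7145] 0.10005364310927689
```

View pics/8c.png

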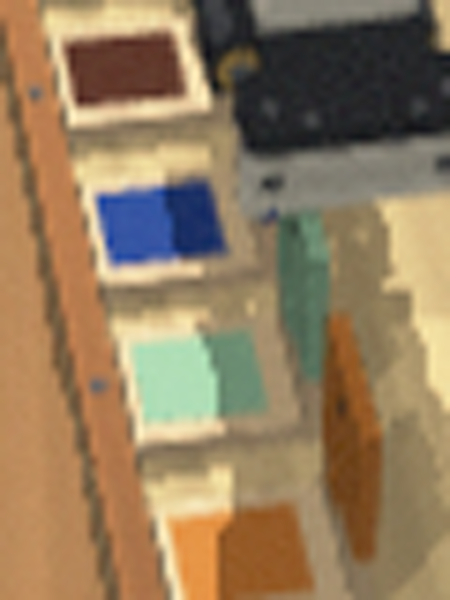

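The blue toe line, crop (85,185) to (105,283), now agrees with its neighbours' within about 1 mm. Retreat back and up, then verify.

```bash
python3 -m inch '-0.01 0 0 0 0.01; -0.03 0 0 0 0.01; -0.06 0 0 0 0.01; -0.09 0 0 0 0.01; -0.09 0 -0.03 0 0.01'; python3 -m inch '0 0 -0.05 0 0.01; 0 0 -0.1 0 0.01; 0 0 -0.15 0 0.01; 0 0 -0.15 0 0.01; 0 0 -0.15 0 0.01'
python3 - <<'E'
from m import *
save("side","s9.png")
cv2.imwrite("pics/9c.png",cv2.resize(cv2.imread("pics/s9.png")[200:310,275:375],None,fx=5.4,fy=5.4,interpolation=2))
n=np.array([.9936,.1128,0]);e=np.array([-.1128,.9936,0])
for q in("blue_tile","green_tile","brown_tile","amber_tile","cream_tile"):
    r=arm.place_of("side",q)
    if r: a=onz("side",r[0]["point"],.018);print(q,r[0]["conf"],a@n,a@e)
E
```

```text
clock: 13.3
position: [0.6384, -0.0085, 0.2501]
ee_rot: [0.184, -3.132, -0.0]
force: [-1.1, 0.9, 0.5]
width: 0.107
gripper_force: 0.0
clock: 13.8
position: [0.6369, -0.0096, 0.4053]
ee_rot: [-0.182, 3.133, 0.0]
force: [0.0, -0.8, -1.5]
width: 0.108
gripper_force: 0.0
blue_tile 0.7 0.5304684962396418 -0.09046379796131364
green_tile 0.71 0.5242097478883178 -0.154992869536526
brown_tile 0.85 0.5375843550990171 -0.020194111560199186
amber_tile 0.81 0.5317495334720642 -0.23453363383773343
cream_tile 0.68 0.5304326540659977 0.0817298912971903
```

View pics/9c.png

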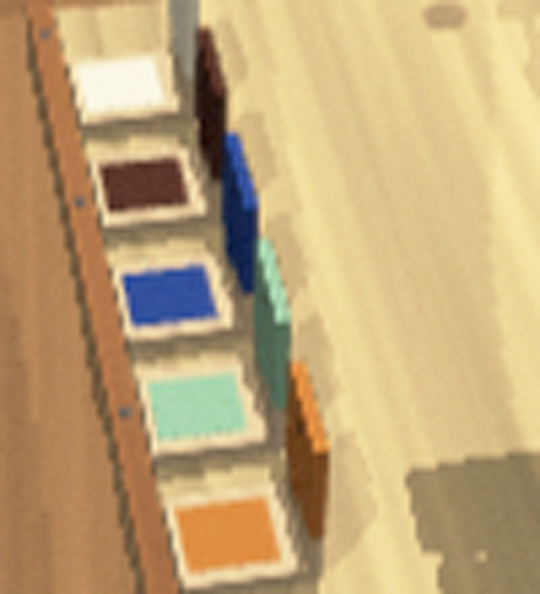

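All five tiles stand in one even row. The blue plate top, at crop (232,135), sits midway between brown and green. Handing in.

```bash
python3 -c "
from cell import arm
print(arm.sign_off())"
```

```text
the job is handed in; nothing more can be done
None
```

The blue tile was turned upright and pushed into its place over the tape, its toe within about 1 mm of its neighbours' toe line in the last pictures; the other four tiles still stand, and the job is handed in (no verdict was returned).

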